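# Park the sample tumbler with its valve stem up

## Task

Before the sample tumbler can be opened, its valve stem must be on top: push the tumbler round gently by its long spokes, one after another, with closed fingertips or the outside of the fingers, until the short valve stem with its broad round cap points straight up, then move clear. Do not grip the spokes, do not touch the valve stem, and leave the loose things on the bench where they are.

Things in the scene. Friction and masses are not known exactly. Their poses are not given: they have to be found in the camera images.
- wheel (a joint): turning angle of the tumbler about its level axle, rad. 0 (or 6.283, the same attitude) = valve stem straight up. Growing values turn it clockwise as seen from the robot (its top goes right, to -y). Starts between 2.0 and 4.3; end stops at -1.2 and 7.5. Light friction (0.10 N m, about 2 N at a spoke); it stays where it is left
- tumbler_stand: grey stand fixed to the bench: base plate 170 x 150 x 14 mm; behind the wheel (40 to 90 mm along +x) a column with bearing housing, 184 mm high. Origin on the bench straight below the hub; x along the axle, away from the robot (turned up to 0.3 rad), y to the left in the wheel's plane, z up. It carries the wheel
- hub (a point): centre of the spoked wheel, on the axle, 150 mm above the bench, in the plane of the five spokes. The steel drum on the axle is 84 mm in diameter, from 20 mm behind this point to 70 mm in front of it (toward the robot), with a 92 mm band, 22 mm wide, under the spokes. Nothing stands in front of the wheel or above it
- spoke_end (a point): outer end of one spoke, 110 mm from the axle. There are five alike: round steel rods 12 mm thick with round ends, radial, in the plane through the hub point across the axle, 72 degrees apart. The valve stem lies in angle midway between two of them: spokes at 36, 108, 180, 252 and 324 degrees from the stem; this one is 36 degrees anticlockwise of it
- stem_tip (a point): outer end of the valve stem, the only one of its kind: a short tube, 11 mm thick, with a broad flat white cap, 24 mm across and 13 mm high, like a mushroom. It stands radially on the drum, 45 mm in front of the spokes' plane (nearer the robot), and ends 89 mm from the axle. The point's z axis points outward along the stem
- vial: white vial with a black screw cap, 23 mm across, 48 mm tall; stands left of the stand. Origin: centre of its underside. A loose bystander, to be left alone
- stopper: conical orange rubber stopper, 32 mm across, 28 mm tall; stands right of the stand. Origin: centre of its underside. A loose bystander, to be left alone
- tape: roll of masking tape lying flat, 80 mm across, 19 mm tall. Origin: centre of its underside. A loose bystander, to be left alone
- small_beaker: small glass beaker, 52 mm across, 66 mm tall, behind the stand. Origin: centre of its underside. A loose bystander, to be left alone
- tin: round white box with a green lid, 74 mm across, 33 mm tall. Origin: centre of its underside. A loose bystander, to be left alone
- pen: marker pen lying flat, 130 mm long, 18 mm thick. Origin: centre of its underside. A loose bystander, to be left alone

How it is judged (in metres and radians):
At the end, for the whole second after the job is handed in: the valve stem points straight up, within 0.12 rad (7 degrees) of vertical; the wheel is at rest (under 0.05 rad/s); every loose bystander is within 30 mm of where it stood (angle between stem_tip's own z axis and vertical below 0.12 rad and velocity of joint wheel between -0.05 and 0.05 rad/s and distance of each of vial, stopper, tape, small_beaker, tin, pen from where it was at the start of the episode below 0.03 m); the robot touches nothing.
It fails at once if the spokes are gripped or pushed hard (over 30 N on the wheel) (contact force between the fingers and tumbler_stand above 30 N).
It fails at once if the robot touches the valve stem (over 0.5 N) (contact force between any of the arm, the fingers and stem_tube above 0.5 N or contact force between any of the arm, the fingers and stem_cap above 0.5 N).
It fails at once if a loose bystander is pushed away, lifted or carried (over 30 mm) (distance of any of vial, stopper, tape, small_beaker, tin, pen from where it was at the start of the episode above 0.03 m).
It also fails if it takes over 53 s, if anything falls off the work surface, if the arm or the gripper's body presses on something with over 40 N, if the wrist force passes 120 N, or if a joint passes its speed limit or range.

## Robot

A 7-joint arm with a two-finger parallel gripper is mounted at the origin on a cart in front of the work surface, level with it; the furniture and walls round the work are solid. World frame = base frame: x ahead of the robot, y to its left, z up, the work surface at z = 0. Lengths are in mm, angles in rad, forces in N, time in s.
With the tool pointing down it reaches from about 400 to 875 mm from the base axis. Payload 19.3 kg.
Tool frame: the origin (TCP) lies between the finger pads; the fingertips stand 19 mm ahead of it and the grasp point (between the pads) is the TCP (arm.tcp_to_tips is the distance from the TCP to the fingertips, in mm); z points along the fingers, y is the line along which they close (so a half turn about z gives the same grasp; the last joint's range is limited). The gripper opens to 85 mm and grips with 20 to 120 N. Pads are 22 mm wide; open, the fingers measure 114 mm over their backs; the gripper's body (76 mm by 85 mm) begins 54 mm behind the grasp point. The pads swing forward as they close: fully open they stand 13 mm farther back than shut.
Start: joints at [1.117, 0.521, -0.036, 1.599, 0.021, 1.021, -0.113], TCP at [234.001, -579.532, 223.291] pointing down, gripper open.
Joint ranges: [-2.91, 2.91], [-0.3, 2.13], [-1.5, 1.42], [0.17, 2.43], [-1.26, 4.41], [0.16, 1.93], [-2.52, 2.52]. Speed limits (rad/s): [1.89, 1.89, 2.39, 2.39, 3.01, 3.01, 3.01].

## Interface

Orientations are given as a unit quaternion [x, y, z, w].
In Python, from rig import arm, snapshot, hand_in gives the robot as it stands. The module is installed in compiled form; this text tells all that it offers.
- The arm moves only by the shell command python3 -m handwheel 'ROWS'. ROWS is JSON, a list of rows, each a list of 3 entries, a list of its own where there are three numbers: the turn, a rotation vector about the world's x, y, z in degrees, then the shift along the world's x, y, z in m, then the closure, from 0 (fully open) to 1 (shut). In form: [[[rx, ry, rz], [tx, ty, tz], claw], ...]. A call has 1 to 20 rows; each row shifts and turns the commanded pose from where the row before left it; what a row does not reach is not made up. A row lasts 1/12 s, in which the tool goes at most 41.7 mm and 7.16 degrees, less where a joint would pass 70% of its speed; a pose out of reach is approached as far as the arm can. A call with a gripper value outside its range is refused whole. The fingers move at their own pace and stop on an object; the grip force is fixed at half the most. Time passes only in rows, so rows that do not move let the fingers close. It gives the time, the measured TCP pose, the force, the opening and the grip force at its end, in the units of the state.
- arm.state(): the state, without advancing time (a new reading comes with each control period).
- snapshot(name): name is "scene" or "top" or "wrist"; returns a dict with "image" (480x640x3 uint8, red, green, blue), "z_map" (480x640 float32, mm along the optical axis (not along the pixel's ray), 0 where there is no reading), "K" (3x3 intrinsics, pixels), "eye" and "rotation" of the camera in the world. Camera axes: x right, y up, looking along -z (the intrinsics and any distortion apply to the point x, -y, -z); pixel columns grow to the right and rows downward; lengths in mm; the calibration is good to about 2 mm. A picture is of the moment at which its call begins.
- hand_in(): hands the job in; it is judged then, once.
The state is a dict: "t": time; "joints": joint angles; "qd": joint speeds; "joint_efforts": joint torques, N m; "ee_pos": TCP position; "orientation": TCP orientation; "contact_force": force on the tool from outside, world axes, zero at the start; "ft_torque": the same for the moment, N m; "finger_gap": opening from 0.0 (shut) to 1.0 (fully open); "grasp_force": force on a finger pad.
Only numpy, scipy, OpenCV 4.12 (cv2) and the standard library are available. Lean on these libraries where they do the work, as an engineer would, in place of code of your own. Each camera call takes 0.05 s, during which the arm holds its last target. There are 200 camera calls.

## Working session

There is one attempt and no reset: what is moved stays moved. The work goes in short steps, Python scripts to look and compute and a shell command to move; the robot and the scene stay as the last step left them, time stands still between calls to the robot, and variables do not carry over. Pictures are saved under pics/ and viewed, at most 10 in all, crops included, and the job is handed in when it is done.

```bash
mkdir -p pics; cat > h.py <<'E'
import numpy as np, cv2
from rig import arm, snapshot, hand_in
def snap(n,f):
    s=snapshot(n); cv2.imwrite('pics/'+f,s['image'][:,:,::-1]); np.savez('pics/'+f+'.npz',**{k:s[k] for k in('image','z_map','K','eye','rotation')}); return s
def cloud(s):
    z=np.asarray(s['z_map'],float); K=np.array(s['K']); v,u=np.mgrid[:480,:640]
    p=np.stack([(u-K[0,2])/K[0,0]*z,-(v-K[1,2])/K[1,1]*z,-z],-1)
    w=p@np.array(s['rotation']).T+np.array(s['eye']); w[z==0]=np.nan; return w
E
python3 - <<'E'
from h import *
for n in('scene','top'):
    s=snap(n,n+'1.png'); print(n,s['eye'],np.round(s['rotation'],2).tolist(),s['K'][0][0])
print(arm.state())
E
```

```text
scene [ 564.34704942 -893.8111464  1020.54544506] [0.4, -0.01, -0.01, 0.92] 508.3001961875282
top [ 539.1039247   -12.57185571 1445.25548997] [0.02, -0.02, -0.7, 0.72] 493.2800803676016
{'t': 0.1, 'joints': array([ 1.11679111,  0.52193692, -0.03631401,  1.59993737,  0.02118955,
        1.02110379, -0.11278751]), 'qd': array([ 1.27291088e-03, -1.47950980e-03, -5.71383880e-06, -1.76412258e-03,
       -1.42554259e-03, -1.28988291e-03,  1.12463186e-03]), 'joint_efforts': array([ 4.37049457e-03, -9.28495145e+01,  1.98428974e+00, -3.70529723e+01,
        1.82075438e-02,  5.32400198e-03,  2.31723163e-05]), 'ee_pos': array([ 233.88198002, -579.26121879,  222.7992199 ]), 'orientation': array([ 9.81644521e-01,  1.90719124e-01, -1.28427281e-04, -4.83664359e-04]), 'contact_force': array([ 0.79248035, -1.24241597, -0.10938434]), 'ft_torque': array([ 0.03203128, -0.0121417 ,  0.01189848]), 'grasp_force': 0.0, 'finger_gap': 0.9992502278044533}
```

```bash
python3 - <<'E'
s=open('h.py').read()
s=s.replace("np.array(s['rotation']).T","R.from_quat(s['rotation']).as_matrix().T").replace("import numpy as np, cv2","import numpy as np, cv2\nfrom scipy.spatial.transform import Rotation as R")
open('h.py','w').write(s)
E
```

```text
(no output)
```

View pics/scene1.png

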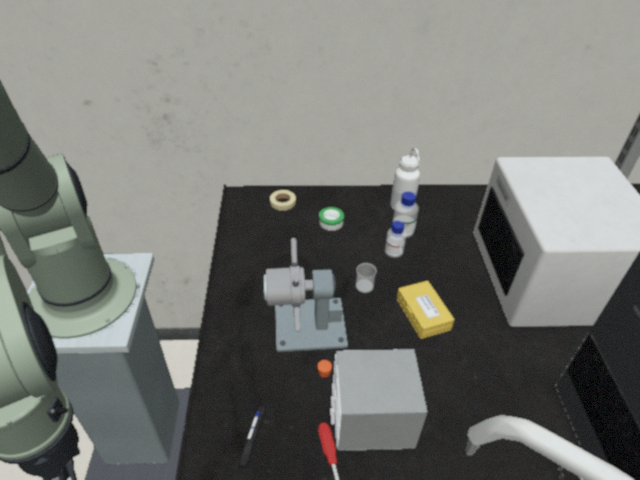

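View pics/top1.png

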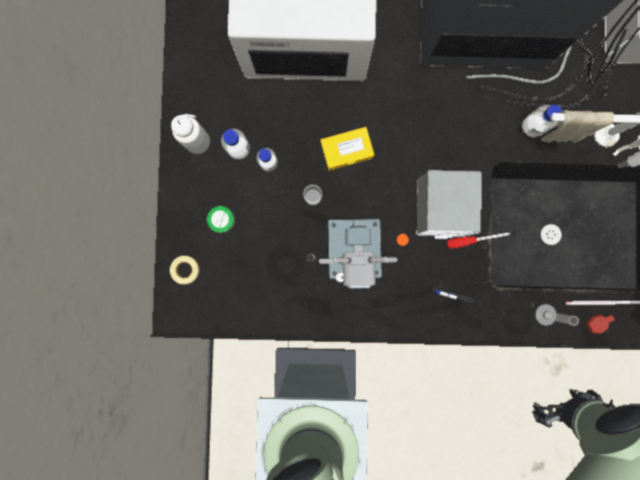

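```bash
python3 - <<'E'
from h import *
L=lambda f:np.load('pics/'+f+'.npz')
s=L('top1.png'); w=cloud(s)
np.set_printoptions(precision=0,suppress=True)
for (u,v) in [(323,261),(393,260),(340,277),(358,270),(357,235),(311,257),(402,240),(332,222),(379,222),(332,277),(381,277)]: print((u,v),w[v,u])
P=w[200:300,300:410].reshape(-1,3); P=P[~np.isnan(P[:,0])]
# base plate
b=P[(P[:,2]>9)&(P[:,2]<19)]; r=cv2.minAreaRect(b[:,:2].astype(np.float32)); print('base',r,len(b))
# drum top
d=P[(P[:,2]>184)]; print(d.min(0),d.max(0),len(d))
sw=cloud(L('scene1.png'));Q=sw[230:345,255:350].reshape(-1,3)
for n,C in(('top',P),('scene',Q)):
    c=C[(C[:,2]>25)]; print(n,c[np.argmax(c[:,1])],c[np.argmin(c[:,1])],c[np.argmax(c[:,2])],c[np.argmin(c[:,0])])
img=s['image'][225:300,305:410]; cv2.imwrite('pics/c1.png',cv2.resize(img[:,:,::-1],None,fx=7,fy=7,interpolation=3))
E
```

```text
(323, 261) [551. -18. 127.]
(393, 260) [ 558. -205.  123.]
(340, 277) [509. -66.  89.]
(358, 270) [ 530. -107.  191.]
(357, 235) [ 619. -103.  183.]
(311, 257) [562.  16.  46.]
(402, 240) [ 618. -245.   24.]
(332, 222) [666. -42.  14.]
(379, 222) [ 670. -179.   10.]
(332, 277) [506. -46.  10.]
(381, 277) [ 510. -189.   -0.]
base ((607.5354614257812, -103.26950073242188), (295.6983642578125, 212.39901733398438), 85.37278747558594) 1282
[ 489. -174.  184.] [640. -42. 243.] 836
top [722.  34.  62.] [ 624. -258.   27.] [558. -49. 243.] [ 484. -108.  128.]
scene [557. -47. 234.] [ 555. -216.  123.] [ 559. -173.  244.] [482. -96. 145.]
```

View pics/c1.png

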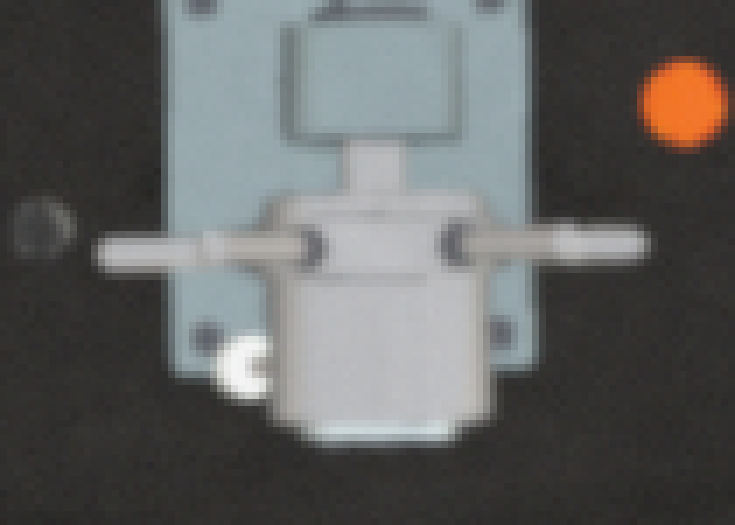

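The crop shows the upper spokes at about ±36° from the top and the lower ones at ±108°. The white cap sits at the lower left (crop (245,367)), so the stem is about 144° anticlockwise and the wheel reads about 3.77. It needs +144° clockwise, which is two strokes of a top spoke from left to right, with the hub at about (556,-111,150).

```bash
python3 -m handwheel '[[[0,0,0],[0,0,0.035],1],[[0,0,0],[0,0,0.04],1],[[0,0,0],[0,0,0.04],1],[[0,0,0],[0,0,0.04],1]]' && python3 -m handwheel '[[[0,0,-1],[0.016,0.028,0],1],[[0,0,-1],[0.016,0.028,0],1],[[0,0,-1],[0.016,0.028,0],1],[[0,0,-1],[0.016,0.028,0],1],[[0,0,-1],[0.016,0.028,0],1],[[0,0,-1],[0.016,0.028,0],1],[[0,0,-1],[0.016,0.028,0],1],[[0,0,-1],[0.016,0.028,0],1],[[0,0,-1],[0.016,0.028,0],1],[[0,0,-1],[0.016,0.028,0],1],[[0,0,-1],[0.016,0.028,0],1],[[0,0,-1],[0.016,0.028,0],1],[[0,0,-1],[0.016,0.028,0],1],[[0,0,-1],[0.016,0.028,0],1],[[0,0,-1],[0.016,0.028,0],1],[[0,0,-1],[0.016,0.028,0],1],[[0,0,-1],[0.016,0.028,0],1],[[0,0,-1],[0.016,0.028,0],1],[[0,0,-1],[0.016,0.028,0],1],[[0,0,-1],[0.016,0.028,0],1]]'
python3 - <<'E'
from h import *
s=snap('wrist','w1.png'); w=cloud(s); P=w.reshape(-1,3); P=P[~np.isnan(P[:,0])]
np.set_printoptions(precision=1,suppress=True)
for lab,c in(('Lup',(P[:,1]>-70)&(P[:,1]<-40)&(P[:,2]>200)&(P[:,2]<262)),('Llow',(P[:,1]>-50)&(P[:,1]<0)&(P[:,2]>100)&(P[:,2]<160))):
    q=P[c&(abs(P[:,0]-556)<30)]; print(lab,len(q)); 
    if len(q): print(q.min(0),q.max(0),np.median(q,0))
E
```

```text
t: 0.43
ee_pos: [233.8, -579.1, 379.9]
orientation: [0.982, 0.191, -0.0, -0.0]
contact_force: [0.4, 0.3, -0.3]
finger_gap: 0.454
grasp_force: 0.0
t: 2.1
ee_pos: [554.4, -18.1, 378.1]
orientation: [1.0, 0.017, -0.0, 0.0]
contact_force: [0.3, -0.9, -0.1]
finger_gap: -0.005
grasp_force: 0.0
Lup 385
[548.8 -69.9 202. ] [560.9 -44.3 238.5] [556.7 -56.6 230.1]
Llow 394
[547.2 -49.9 113.4] [559.9  -9.1 133.7] [554.5 -30.4 125.1]
```

View pics/w1.png

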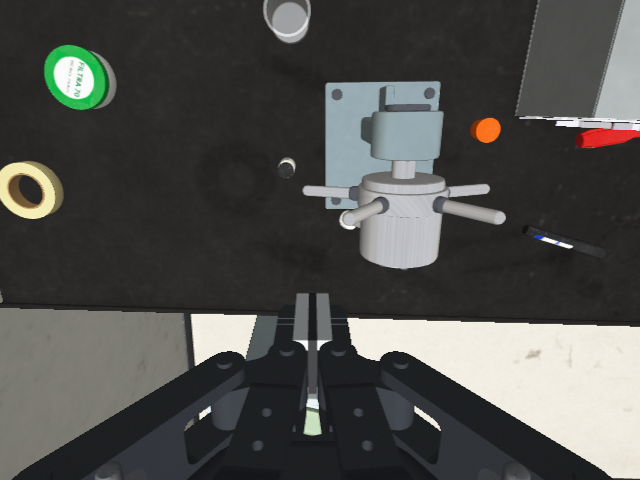

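The wrist view shows closed fingers and the upper left spoke at (370,210). The spoke plane is at x≈556, directly ahead of the fingers. Descending left of that spoke.

```bash
python3 -m handwheel '[[[0,0,0],[0,0.01,-0.02],1],[[0,0,0],[0,0,-0.025],1],[[0,0,0],[0,0,-0.025],1],[[0,0,0],[0,0,-0.025],1],[[0,0,0],[0,0,-0.025],1],[[0,0,0],[0,0,-0.022],1],[[0,0,0],[0,0,0],1]]' && python3 -m handwheel '[[[0,0,0],[0,-0.006,0],1],[[0,0,0],[0,-0.006,0],1],[[0,0,0],[0,-0.006,0],1],[[0,0,0],[0,-0.006,0],1],[[0,0,0],[0,-0.006,0],1],[[0,0,0],[0,-0.006,0],1],[[0,0,0],[0,-0.006,0],1],[[0,0,0],[0,-0.006,0],1],[[0,0,0],[0,-0.006,0],1],[[0,0,0],[0,-0.006,0],1],[[0,0,0],[0,-0.006,0],1],[[0,0,0],[0,-0.006,0],1]]'
python3 - <<'E'
from h import *
s=snap('scene','s2.png'); c=s['image'][220:350,240:370]; a=cv2.resize(c[:,:,::-1],None,fx=3,fy=3,interpolation=3)
c=snap('wrist','w2.png')['image'][:,:,::-1]; c=cv2.resize(c,(400,300)); o=np.zeros((390,790,3),np.uint8); o[:,:390]=a; o[:300,390:]=c; cv2.imwrite('pics/m2.png',o)
E
```

```text
t: 2.73
ee_pos: [552.0, -9.8, 232.5]
orientation: [1.0, 0.017, -0.003, -0.0]
contact_force: [0.1, 0.1, -0.0]
finger_gap: -0.003
grasp_force: 0.0
t: 3.73
ee_pos: [554.0, -82.1, 236.3]
orientation: [1.0, 0.017, -0.0, -0.0]
contact_force: [-0.0, -0.1, -0.0]
finger_gap: -0.0
grasp_force: 0.0
```

View pics/m2.png

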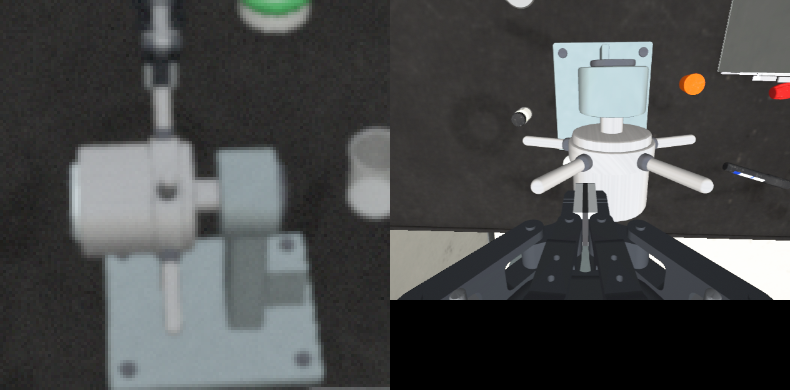

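```bash
python3 - <<'E'
from h import *
np.set_printoptions(precision=0,suppress=True)
d=np.load('pics/w2.png.npz'); w=cloud(d); print(d['eye'],R.from_quat(d['rotation']).as_matrix())
for m in[(585,185),(580,190),(595,190),(540,187),(565,170),(575,160),(705,185),(650,165),(620,190),(600,240),(555,258),(535,235)]:
    u,v=int((m[0]-390)*1.6),int(m[1]*1.6); print(m,(u,v),w[v,u])
d=np.load('pics/s2.png.npz'); w=cloud(d)
for m in[(160,115),(162,85),(160,70),(160,40),(160,10),(167,190),(165,150)]:
    u,v=240+m[0]//3,220+m[1]//3; print('scene',m,w[v,u])
print(arm.state()['ee_pos'],arm.state()['t'])
E
```

```text
[637. -82. 385.] [[ 0.  1.  0.]
 [-1.  0.  0.]
 [ 0. -0.  1.]]
(585, 185) (312, 296) [565. -84. 249.]
(580, 190) (304, 304) [565. -81. 256.]
(595, 190) (328, 304) [566. -91. 256.]
(540, 187) (240, 299) [nan nan nan]
(565, 170) (280, 272) [559. -68. 214.]
(575, 160) (296, 256) [561. -76. 196.]
(705, 185) (504, 296) [ 562. -170.  239.]
(650, 165) (416, 264) [ 560. -141.  199.]
(620, 190) (368, 304) [ 529. -119.  189.]
(600, 240) (336, 384) [566. -91. 302.]
(555, 258) (264, 412) [570. -73. 317.]
(535, 235) (232, 376) [565. -61. 298.]
scene (160, 115) [552. -79. 208.]
scene (162, 85) [555. -94. 254.]
scene (160, 70) [553. -94. 269.]
scene (160, 40) [ 554. -138.  338.]
scene (160, 10) [ 555. -123.  351.]
scene (167, 190) [ 557. -164.  218.]
scene (165, 150) [ 557. -104.  195.]
[554. -83. 236.] 3.8333
```

```bash
python3 - <<'E'
from h import *
np.set_printoptions(precision=0,suppress=True)
print(arm.tcp_to_tips, arm.state()['finger_gap'])
d=np.load('pics/w2.png.npz'); w=cloud(d)
for v in range(280,330,5): print(v,w[v,300],w[v,312],w[v,325], d['image'][v,300],d['image'][v,312])
E
```

```text
19.0 -0.003619362729382987
280 [534. -78. 169.] [539. -85. 179.] [542. -93. 185.] [204 203 200] [230 231 234]
285 [531. -78. 170.] [536. -85. 181.] [538. -93. 184.] [204 201 198] [230 232 234]
290 [527. -78. 170.] [532. -85. 179.] [535. -93. 184.] [204 201 197] [229 230 233]
295 [565. -79. 248.] [565. -84. 248.] [565. -90. 247.] [148 152 152] [37 38 39]
300 [565. -79. 253.] [565. -84. 252.] [565. -90. 253.] [149 152 153] [37 38 39]
305 [565. -80. 257.] [564. -84. 255.] [565. -89. 256.] [149 152 152] [38 39 39]
310 [565. -80. 260.] [565. -84. 261.] [565. -89. 261.] [149 153 153] [36 37 39]
315 [565. -80. 265.] [565. -84. 264.] [565. -89. 265.] [148 151 152] [37 39 39]
320 [565. -80. 267.] [565. -84. 268.] [565. -89. 267.] [148 151 152] [37 38 40]
325 [564. -80. 270.] [565. -84. 271.] [565. -89. 270.] [148 152 153] [37 39 40]
```

View pics/w2.png

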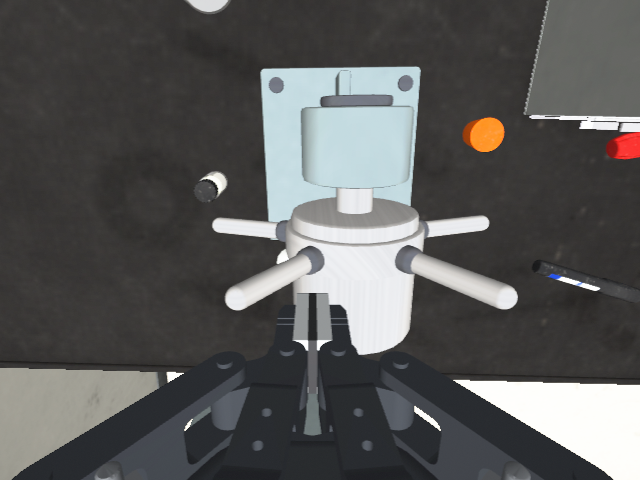

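The fingers passed just over the left spoke at (270,280), and the wheel has not moved. The camera puts the fingertips at z≈247, about 11 mm above the reported TCP. I'll go back left, lower about 26 mm and check the tip height before pushing.

```bash
python3 -m handwheel '[[[0,0,0],[0,0,0.01],1],[[0,0,0],[0,0.025,0],1],[[0,0,0],[0,0.025,0],1],[[0,0,0],[0,0.025,0],1],[[0,0,0],[0,0,-0.015],1],[[0,0,0],[0,0,-0.02],1],[[0,0,0],[0,0,0],1],[[0,0,0],[0,0,0],1]]'
python3 - <<'E'
from h import *
np.set_printoptions(precision=0,suppress=True)
d=snap('wrist','w3.png'); w=cloud(d)
for v in range(284,310,3): print(v,w[v,300],w[v,325])
print(arm.state()['ee_pos'])
m=w.reshape(-1,3); q=m[(abs(m[:,0]-556)<20)&(m[:,1]<-30)&(m[:,1]>-70)&(m[:,2]>195)]; print(q[np.argmax(q[:,1])],q[np.argmax(q[:,2])])
E
```

```text
t: 4.5
ee_pos: [553.8, -6.3, 211.6]
orientation: [1.0, 0.018, -0.001, -0.0]
contact_force: [-0.9, -0.2, 0.9]
finger_gap: -0.0
grasp_force: 0.0
284 [458.   2.  -3.] [459. -25.  -3.]
287 [455.   2.  -1.] [456. -25.  -1.]
290 [451.   2.  -3.] [452. -25.  -1.]
293 [564.  -2. 221.] [565. -13. 221.]
296 [565.  -2. 225.] [565. -12. 225.]
299 [564.  -2. 226.] [565. -12. 227.]
302 [565.  -2. 231.] [565. -12. 229.]
305 [565.  -2. 232.] [566. -12. 233.]
308 [565.  -2. 235.] [565. -12. 234.]
[554.  -6. 212.]
[565. -30. 301.] [571. -60. 307.]
```

```bash
python3 -m handwheel '[[[0,0,0],[0,-0.006,0],1],[[0,0,0],[0,-0.006,0],1],[[0,0,0],[0,-0.006,0],1],[[0,0,0],[0,-0.006,0],1],[[0,0,0],[0,-0.006,0],1],[[0,0,0],[0,-0.006,0],1],[[0,0,0],[0,-0.006,0],1],[[0,0,0],[0,-0.006,0],1],[[0,0,0],[0,-0.006,0],1],[[0,0,0],[0,-0.006,0],1]]'
python3 - <<'E'
from h import *
d=snap('wrist','w4.png')
E
```

```text
t: 5.38
ee_pos: [553.9, -67.2, 211.3]
orientation: [1.0, 0.017, -0.0, 0.0]
contact_force: [0.5, 1.2, 0.9]
finger_gap: -0.002
grasp_force: 0.8
```

View pics/w4.png

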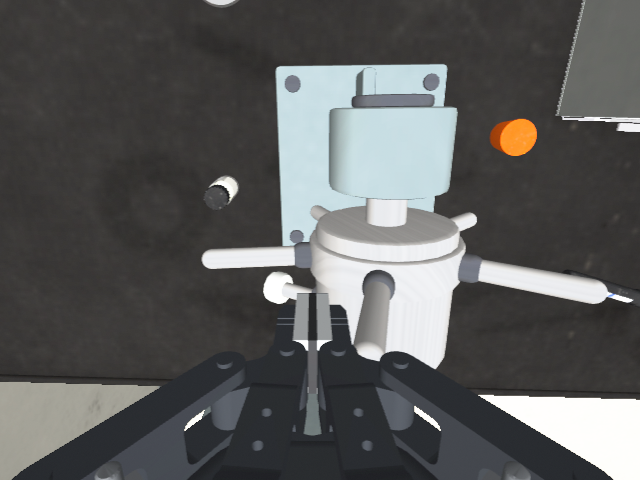

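The wheel is turning: the pushed spoke is near vertical at (375,315), and the stem is coming up at the left (275,288), clear of the fingers. Finishing stroke 1.

```bash
cat >> h.py <<'E'
def angle(names=('top','scene','wrist'),hy=-111.,hx=556.):
    for n in names:
        P=cloud(snapshot(n)).reshape(-1,3); P=P[~np.isnan(P[:,0])]
        y,z=P[:,1]-hy,P[:,2]-150; r=np.hypot(y,z); a=np.degrees(np.arctan2(-y,z))
        m=(abs(P[:,0]-hx)<14)&(r>60)&(r<112)
        if n!='top': m&=(P[:,2]<215)|(P[:,1]<arm.state()['ee_pos'][1]-25)
        h=np.histogram(a[m],bins=np.arange(-180,181,6)); c=(P[:,0]>hx-62)&(P[:,0]<hx-30)&(r>72)&(r<96)&(P[:,2]>20)
        e=np.degrees(np.angle(np.exp(1j*np.radians(a[m]*5)).mean()))/5 if m.any() else None
        print(n,'spokes mod72',e,[(int(k),int(v)) for k,v in zip(h[1],h[0]) if v>4],'cap',c.sum(),np.median(a[c]) if c.any() else None)
E
python3 -m handwheel '[[[0,0,0],[0,-0.006,0],1],[[0,0,0],[0,-0.006,0],1],[[0,0,0],[0,-0.006,0],1],[[0,0,0],[0,-0.006,0],1],[[0,0,0],[0,-0.006,0],1],[[0,0,0],[0,-0.006,0],1],[[0,0,0],[0,-0.006,0],1],[[0,0,0],[0,-0.006,0],1],[[0,0,0],[0,-0.006,0],1],[[0,0,0],[0,-0.006,0],1],[[0,0,0],[0,-0.006,0],1],[[0,0,0],[0,-0.006,0],1],[[0,0,0],[0,-0.004,0],1],[[0,0,0],[0,0,0],1]]'
python3 -c "
from h import *
angle()"
```

```text
t: 6.6
ee_pos: [553.9, -143.7, 211.3]
orientation: [1.0, 0.017, -0.0, 0.0]
contact_force: [0.7, -0.0, 0.4]
finger_gap: 0.001
grasp_force: 0.0
top spokes mod72 -35.35488243650049 [(-114, 10), (-108, 45), (-42, 26), (-36, 42)] cap 59 -69.06572850037533
scene spokes mod72 31.138268135300734 [(30, 21), (36, 12), (96, 60), (102, 54), (174, 9)] cap 67 -66.82457324335796
wrist spokes mod72 34.681392193315936 [(-114, 412), (-108, 515), (-42, 211), (-36, 844), (30, 1030), (36, 151), (96, 58), (102, 1130), (108, 8), (174, 11)] cap 993 -67.53935840038147
```

```bash
python3 -m handwheel '[[[0,0,0],[0,0.003,0.025],1],[[0,0,0],[0,0,0.03],1],[[0,0,0],[0,0.027,0],1],[[0,0,0],[0,0.027,0],1],[[0,0,0],[0,0.027,0],1],[[0,0,0],[0,0.027,0],1],[[0,0,0],[0,0.027,0],1],[[0,0,0],[0,0,-0.025],1],[[0,0,0],[0,0,-0.03],1],[[0,0,0],[0,0,0],1]]' && python3 -m handwheel '[[[0,0,0],[0,-0.006,0],1],[[0,0,0],[0,-0.006,0],1],[[0,0,0],[0,-0.006,0],1],[[0,0,0],[0,-0.006,0],1],[[0,0,0],[0,-0.006,0],1],[[0,0,0],[0,-0.006,0],1],[[0,0,0],[0,-0.006,0],1],[[0,0,0],[0,-0.006,0],1],[[0,0,0],[0,-0.006,0],1],[[0,0,0],[0,-0.006,0],1],[[0,0,0],[0,-0.006,0],1],[[0,0,0],[0,-0.006,0],1],[[0,0,0],[0,-0.006,0],1],[[0,0,0],[0,-0.006,0],1],[[0,0,0],[0,-0.006,0],1],[[0,0,0],[0,-0.006,0],1],[[0,0,0],[0,0,0],1]]'
python3 -c "
from h import *
angle()"
```

```text
t: 7.58
ee_pos: [551.7, -4.1, 207.2]
orientation: [1.0, 0.018, -0.003, 0.0]
contact_force: [-0.7, -1.1, -1.2]
finger_gap: -0.003
grasp_force: 0.0
t: 9.0
ee_pos: [553.8, -102.1, 211.1]
orientation: [1.0, 0.017, -0.0, 0.0]
contact_force: [-0.2, 0.1, 0.1]
finger_gap: -0.005
grasp_force: 0.0
top spokes mod72 9.307796094426442 [(-66, 52), (-60, 5)] cap 0 None
scene spokes mod72 5.572147687265698 [(6, 47), (12, 8), (72, 86), (78, 7), (144, 50), (150, 12)] cap 82 -21.784640591863088
wrist spokes mod72 8.154382478163862 [(-144, 21), (-138, 439), (-72, 31), (-66, 2106), (-60, 105), (0, 63), (6, 478), (12, 20), (72, 1246), (78, 664), (144, 56), (150, 32)] cap 0 None
```

```bash
python3 -m handwheel '[[[0,0,0],[0,-0.006,0],1],[[0,0,0],[0,-0.006,0],1],[[0,0,0],[0,-0.006,0],1],[[0,0,0],[0,-0.006,0],1],[[0,0,0],[0,-0.006,0],1],[[0,0,0],[0,-0.005,0],1],[[0,0,0],[0,-0.004,0],1],[[0,0,0],[0,-0.003,0],1],[[0,0,0],[0,-0.002,0],1],[[0,0,0],[0,0,0],1]]'
python3 - <<'E'
from h import *
angle()
s=snap('wrist','w5.png')
E
```

```text
t: 9.98
ee_pos: [554.0, -145.0, 211.3]
orientation: [1.0, 0.017, 0.0, 0.0]
contact_force: [0.2, 0.2, -0.3]
finger_gap: -0.003
grasp_force: 0.1
top spokes mod72 -34.92719940982192 [(-114, 9), (-108, 50), (-42, 21), (-36, 46)] cap 33 -4.473393771281153
scene spokes mod72 31.626165789894053 [(30, 15), (36, 11), (96, 38), (102, 77), (174, 8)] cap 96 3.0912345377103643
wrist spokes mod72 35.273941878526706 [(-114, 276), (-108, 660), (-42, 147), (-36, 879), (30, 840), (36, 247), (96, 15), (102, 1148), (108, 23), (174, 11)] cap 32 -5.29397468227034
```

View pics/w5.png

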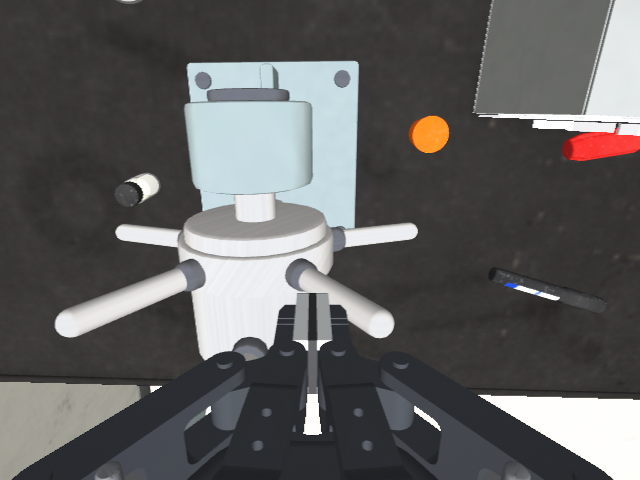

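The spokes stand at about ±36°, so the stem is about upright. Moving clear upward and to the right, then verifying.

```bash
python3 -m handwheel '[[[0,0,0],[0,0.003,0.005],1],[[0,0,0],[0,0,0.02],1],[[0,0,0],[0,0,0.03],1],[[0,0,0],[0,0,0.03],1],[[0,0,0],[0,0,0.035],1],[[0,0,0],[0,0,0.035],1],[[0,0,0],[0,0,0.03],1],[[0,0,0],[-0.01,-0.025,0],1],[[0,0,0],[-0.01,-0.025,0],1],[[0,0,0],[-0.01,-0.025,0],1],[[0,0,0],[-0.01,-0.025,0],1],[[0,0,0],[-0.01,-0.025,0],1],[[0,0,0],[-0.01,-0.025,0],1],[[0,0,0],[-0.01,-0.025,0],1],[[0,0,0],[-0.01,-0.025,0],1],[[0,0,0],[0,0,0],1],[[0,0,0],[0,0,0],1],[[0,0,0],[0,0,0],1]]'
python3 - <<'E'
from h import *
angle()
s=snap('top','t6.png'); c=s['image'][180:310,160:480]; a=cv2.resize(c[:,:,::-1],None,fx=2.5,fy=2.5,interpolation=3); cv2.imwrite('pics/m6.png',a)
w=cloud(s); P=w.reshape(-1,3); im=s['image'].reshape(-1,3).astype(int)
m=(im.min(1)>225)&(abs(P[:,0]-511)<25)&(P[:,2]>215)&(abs(P[:,1]+111)<40); print(m.sum(),np.nanmean(P[m],0))
# spoke tips symmetric
for lo,hi in((-75,-30),(-200,-150)):
    q=P[(abs(P[:,0]-556)<15)&(P[:,1]>lo)&(P[:,1]<hi)&(P[:,2]>195)&(P[:,2]<262)]; print(q.mean(0),q.max(0),len(q))
E
```

```text
t: 11.68
ee_pos: [474.4, -340.7, 396.5]
orientation: [1.0, 0.018, 0.0, -0.0]
contact_force: [0.0, 0.6, -0.4]
finger_gap: 0.003
grasp_force: 0.0
top spokes mod72 34.543258213461826 [(-114, 15), (-108, 44), (-42, 23), (-36, 45), (24, 21), (30, 54), (102, 41)] cap 73 -1.2259079228216578
scene spokes mod72 33.20952035952834 [(-42, 5), (-36, 34), (-30, 5), (36, 7), (96, 36), (102, 79), (174, 8)] cap 101 3.48103883723357
wrist spokes mod72 34.32059083686554 [(-114, 10), (-36, 233), (30, 27), (96, 16), (102, 586), (108, 8)] cap 834 3.852359078338298
65 [ 511.102785   -110.23777699  238.47461719]
[553.66947416 -57.83148072 223.93065731] [559.21295914 -41.91060628 242.48670986] 62
[ 558.68100638 -161.39415138  230.22357536] [ 563.68275852 -150.08667595  242.34499654] 52
```

View pics/m6.png

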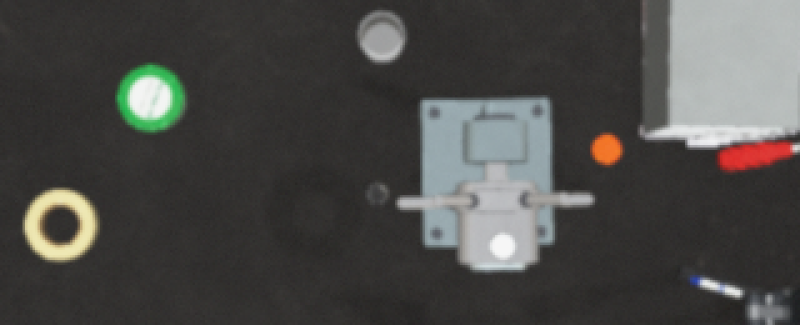

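The cap at (502,246) is centred on the drum, at y≈-110 and z≈238. The stem is within about 2° of vertical and the loose things haven't moved.

```bash
python3 -c "
from rig import hand_in
print(hand_in())"
```

```text
the job is handed in; nothing more can be done
None
```

The job is handed in: two gentle strokes on the spokes brought the valve stem upright to within about 2° by camera, the arm is clear, and the loose things look unmoved; hand-in returned no verdict.

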